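# Load the bottle carrier for the titration round

## Task

Load the white bottle carrier for the titration round: stand the four amber bottles with blue caps upright in it, one to a bay, the two large ones in the two large bays and the two small ones in the two small bays, setting each down gently, not dropping it. The amber bottle with the white cap and the clear bottle with the blue cap do not belong: leave them, the beaker, the flask and the jar standing where they are.

Things in the scene. Friction and masses are not known exactly. Their poses are not given: they have to be found in the camera images.
- amber_large_1_mid (a point): large amber (dark brown) glass bottle with a BLUE cap (one of an identical pair): body 66 mm across up to 84 mm, then shoulder and short neck; 140 mm tall; screw cap 38 mm across and 26 mm tall on top, its middle 57 mm above this point. 0.3 to 0.55 kg. This point: bottle's centre, 70 mm above its underside; z runs up the bottle.
- amber_large_2_mid (a point): the other large amber bottle with a blue cap, same sizes, point and axes as amber_large_1
- amber_small_1_mid (a point): small amber glass bottle with a BLUE cap (one of an identical pair): body 46 mm across up to 54 mm, then shoulder and short neck; 98 mm tall; screw cap 30 mm across and 24 mm tall on top, its middle 37 mm above this point. 0.12 to 0.24 kg. This point: bottle's centre, 49 mm above its underside; z runs up the bottle.
- amber_small_2_mid (a point): the other small amber bottle with a blue cap, same sizes, point and axes as amber_small_1
- amber_white_cap_mid (a point): look-alike, stays: small amber bottle with a WHITE cap, same sizes and point as amber_small_1
- clear_blue_cap_mid (a point): look-alike, stays: large CLEAR glass bottle with a blue cap, same sizes and point as amber_large_1
- carrier: loose white plastic bottle carrier, 0.7 kg, any yaw: 156 (x) by 176 mm (y), low grip loops at the y ends; walls and dividers 55 mm high, 4 thick; floor 5 mm thick. Origin: centre of underside, z up. Two large bays 82 x 82 mm inside, centres x +33, y +43 and -43. Two small bays 62 x 62 mm inside, centres x -43, y +53 and -53; the 36 mm slot between them holds droppers and takes no bottle.
- beaker_mid (a point): glass beaker, stays: 58 mm across, 78 mm tall; point at its centre, half-way up
- flask_mid (a point): conical glass flask, stays: 64 mm across at the foot, 104 mm tall; point on its axis, half-way up
- jar_mid (a point): white plastic powder jar with a red lid, stays: 58 mm across, 75 mm tall; point at its centre, half-way up

How it is judged:
By the outcome, as a careful person would: the job done as asked, in the order asked, and still so for the second after the job is handed in, with the robot touching nothing.
It also fails if it takes over 112 s, if anything falls off the work surface, if the arm or the gripper's body presses on something with over 40 N, if the wrist force passes 120 N, or if a joint passes its speed limit or range.

## Robot

A 7-joint arm with a two-finger parallel gripper is mounted at the origin on the work surface. World frame = base frame: x ahead of the robot, y to its left, z up, the work surface at z = 0. Lengths are in m, angles in rad, forces in N, time in s.
With the tool pointing down it reaches from about 0.4 to 0.875 m from the base axis. Payload 19.3 kg.
Tool frame: the origin (TCP) lies midway between the tips of the shut fingers; the grasp point (between the pads) lies 19 mm behind it; x points along the fingers, y is the direction in which the jaws open and shut, and the axes are right-handed (so a half turn about x gives the same grasp; the last joint's range is limited). The gripper opens to 85 mm and grips with 20 to 120 N. Pads are 22 mm wide; open, the fingers measure 114 mm over their backs; the gripper's body (76 mm by 85 mm) begins 54 mm behind the grasp point. The pads swing forward as they close: fully open they stand 13 mm farther back than shut.
Start: joints at [-1.187, 0.521, -0.036, 1.599, 0.021, 1.021, -0.113], TCP at [0.274, 0.562, 0.231] pointing down, gripper open.
Joint ranges: [-2.91, 2.91], [-0.3, 2.13], [-1.5, 1.42], [0.17, 2.43], [-1.26, 4.41], [0.16, 1.93], [-2.52, 2.52]. Speed limits (rad/s): [1.89, 1.89, 2.39, 2.39, 3.01, 3.01, 3.01].

## Interface

Orientations are given as [roll, pitch, yaw] about the fixed x, y, z axes, in that order (R = Rz(yaw) Ry(pitch) Rx(roll)).
In Python, from workcell import telemetry, vision, workorder gives the robot as it stands. The module is installed in compiled form; this text tells all that it offers.
- The arm moves only by the tool play_rows, never from a script. Its argument "deltas" is a list of rows, each a list of 7 numbers: the shift along the world's x, y, z in mm, then the turn, a rotation vector about the world's x, y, z in degrees, then the finger opening in mm, from 0 to 85.4. In form: [[x, y, z, wx, wy, wz, jaw], ...]. A call has 1 to 8 rows; each row shifts and turns the commanded pose from where the row before left it; what a row does not reach is not made up. A row lasts 1/8 s, in which the tool goes at most 62.5 mm and 10.7 degrees, less where a joint would pass 70% of its speed; a pose out of reach is approached as far as the arm can. A call with a gripper value outside its range is refused whole. The fingers move at their own pace and stop on an object; "grip_force" is the grip in N (left out, the last holds). Time passes only in rows, so rows that do not move let the fingers close. It gives the time, the measured TCP pose, the force and the opening at its end, in the units of the state.
- telemetry.observe(): the state, without advancing time (a new reading comes with each control period).
- vision.grab_frame(name): name is "scene" or "top" or "wrist"; returns the picture (420x560x3 uint8, red, green, blue); there is no depth.
- vision.camera_info(name): a dict with "mtx" (3x3 intrinsics, pixels), "rvec" (rotation vector, rad) and "tvec" (3), from world to camera coordinates, as OpenCV has them. Camera axes: x right, y down, z forward; pixel columns grow to the right and rows downward; lengths in m; the calibration is good to about 2 mm. The wrist camera is an equidistant fisheye: a pixel r from the principal point sees the ray r / f radians off the axis. A picture is of the moment at which its call begins: read the wrist's pose just before it. camera_info takes no time and is no camera call; for the wrist camera it gives the pose at the moment of the call.
- workorder.job_done(): hands the job in, once; it reports no verdict.
The state is a dict: "clock": time; "qpos": joint angles; "qd": joint speeds; "joint_efforts": joint torques, N m; "position": TCP position; "tool_rot": TCP orientation; "force": force on the tool from outside, world axes, zero at the start; "moment": the same for the moment, N m; "grip_width": finger opening in m.
Only numpy, scipy, OpenCV 4.12 (cv2) and the standard library are available. Lean on these libraries where they do the work, as an engineer would, in place of code of your own. Each camera call takes 0.05 s, during which the arm holds its last target. There are 200 camera calls.

## Working session

There is one attempt and no reset: what is moved stays moved. The work goes in short steps, Python scripts to look and compute and a tool call to move; the robot and the scene stay as the last step left them, time stands still between calls to the robot, and variables do not carry over. Pictures are saved under pics/ and viewed, about 12 in all and at most 16, crops included, and the job is handed in when it is done.

Besides the shell and the picture viewer there is one more tool, called after "Call:" in YAML: its name, and indented under it one key for each argument. play_rows: Moves the arm, as the interface text tells. Its arguments: {"type":"object","properties":{"deltas":{"type":"array","items":{"type":"array","items":{"type":"number"}}},"grip_force":{"type":"number"}},"required":["deltas"]}

```bash
mkdir -p pics; python3 - <<'E'
from workcell import telemetry, vision
import cv2, json
for n in ("top","scene"):
    im=vision.grab_frame(n); cv2.imwrite(f"pics/{n}0.png",cv2.resize(im[:,:,::-1],(800,600),interpolation=cv2.INTER_CUBIC))
    i=vision.camera_info(n); print(n,{k:v.tolist() if hasattr(v,'tolist') else v for k,v in i.items()})
s=telemetry.observe(); print(s)
E
```

```text
top {'mtx': [[452.4881591916224, 0.0, 288.88317314647134], [0.0, 452.4881591916224, 212.05675809939194], [0.0, 0.0, 1.0]], 'rvec': [2.1244103801033667, -2.1597249385052657, 0.14668216577488533], 'tvec': [0.029113148518672926, 0.5543452355308854, 1.2420562599503309]}
scene {'mtx': [[509.1758277019221, 0.0, 281.2304637410452], [0.0, 509.1758277019221, 206.73296063968152], [0.0, 0.0, 1.0]], 'rvec': [1.0731748022996908, 2.2076924503632323, -1.198751502203491], 'tvec': [0.35254306194745044, -0.15478477395080043, 1.5775545313936885]}
{'clock': 0.1, 'qpos': array([-1.18721406,  0.52196201, -0.03634452,  1.59992131,  0.02121021,
        1.02110464, -0.11282867]), 'qd': array([-3.98627392e-05, -3.08725698e-03, -4.10343414e-05, -9.73144570e-04,
       -1.70363960e-03, -2.40074188e-04, -1.62783618e-03]), 'joint_efforts': array([ 4.81984709e-03, -9.28486776e+01,  1.98485881e+00, -3.70521462e+01,
        1.82282279e-02,  5.55208273e-03, -6.10305415e-05]), 'position': array([0.27387597, 0.56147492, 0.23078899]), 'tool_rot': array([-1.5011974 ,  1.56978634, -1.95499969]), 'force': array([-0.79382823,  0.190362  , -0.82751301]), 'moment': array([0.01057992, 0.02555986, 0.03733845]), 'grip_width': 0.08527166138534287}
```

View pics/top0.png

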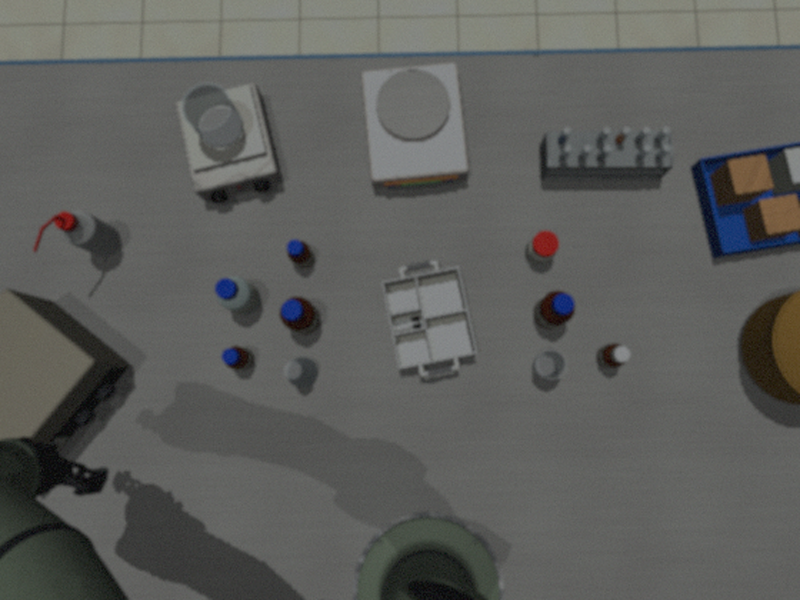

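View pics/scene0.png

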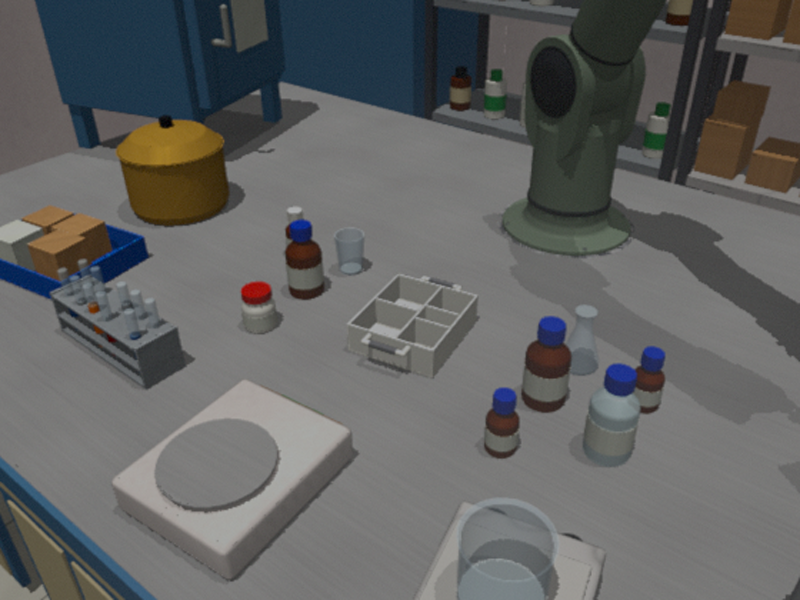

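The top picture shows the carrier at about (429,320). Blue-capped amber bottles: large at (293,311) and (562,305), small at (298,248) and (235,357). Clear bottle at (228,289), white cap at (620,354), flask at (296,370), beaker at (548,366), jar at (544,244).

```bash
cat > h.py <<'E'
import numpy as np, cv2
from workcell import telemetry, vision
def ray(n,u,v):
    i=vision.camera_info(n);R=cv2.Rodrigues(np.array(i['rvec']))[0];t=np.array(i['tvec'])
    d=np.linalg.inv(np.array(i['mtx']))@[u,v,1]; return -R.T@t, R.T@d
def at(n,u,v,z):
    c,d=ray(n,u,v); return c+d*(z-c[2])/d[2]
def proj(n,p):
    i=vision.camera_info(n);return cv2.projectPoints(np.array(p,float).reshape(-1,3),np.array(i['rvec']),np.array(i['tvec']),np.array(i['mtx']),None)[0].reshape(-1,2)
def blobs(im,mask,amin=15):
    n,l,s,c=cv2.connectedComponentsWithStats(mask.astype(np.uint8)); return [(c[k],s[k]) for k in range(1,n) if s[k,4]>=amin]
def blue(im):
    a=im.astype(int); return (a[...,2]>1.7*a[...,0])&(a[...,2]>1.5*a[...,1])&(a[...,2]>60)
E
python3 - <<'E'
from h import *
T=vision.grab_frame("top");S=vision.grab_frame("scene")
bt=[b for b in blobs(T,blue(T)) if 130<b[0][1]<290 and 130<b[0][0]<460]
bs=[b for b in blobs(S,blue(S)) if b[0][0]>150]
for n,b in(("T",bt),("S",bs)):
    for c,s in b: print(n,c.round(1),s)
for c,s in bt:
    best=[]
    for c2,s2 in bs:
        o1,d1=ray("top",*c);o2,d2=ray("scene",*c2)
        A=np.c_[d1,-d2];x,*_=np.linalg.lstsq(A,o2-o1,rcond=None);p,q=o1+x[0]*d1,o2+x[1]*d2
        best.append((np.linalg.norm(p-q)*1e3,((p+q)/2).round(4),c2.round()))
    b=min(best,key=lambda t:t[0]);print(c.round(1),b, "z.127",at("top",*c,.127).round(4),"z.086",at("top",*c,.086).round(4))
cv2.imwrite("pics/c1.png",cv2.resize(T[160:280,140:260,::-1],(600,600),interpolation=cv2.INTER_CUBIC))
cv2.imwrite("pics/c2.png",cv2.resize(T[175:275,255:345,::-1],(540,600),interpolation=cv2.INTER_CUBIC))
E
```

```text
T [206.  172.9] [201 168  11  11  97]
T [157.6 201.6] [151 195  15  14 164]
T [394.  212.2] [387 205  15  15 179]
T [203.9 216.5] [197 209  15  16 178]
T [160.7 249.1] [155 244  12  12 105]
S [210.1 160.9] [203 154  15  15 199]
S [385.7 231.1] [376 221  20  21 329]
S [456.6 250.6] [449 242  17  18 231]
S [433.9 265.3] [423 255  23  22 411]
S [352.6 280.1] [345 271  16  19 254]
[206.  172.9] (np.float64(0.9586414123341823), array([0.6605, 0.2472, 0.0898]), array([353., 280.])) z.127 [0.6518 0.2396 0.127 ] z.086 [0.6616 0.2476 0.086 ]
[157.6 201.6] (np.float64(0.4108142647475526), array([0.5753, 0.3666, 0.1312]), array([434., 265.])) z.127 [0.5761 0.3676 0.127 ] z.086 [0.5833 0.38   0.086 ]
[394.  212.2] (np.float64(2.7856519137993114), array([ 0.5357, -0.2558,  0.1297]), array([210., 161.])) z.127 [ 0.537  -0.2575  0.127 ] z.086 [ 0.5429 -0.2668  0.086 ]
[203.9 216.5] (np.float64(0.9313334775976077), array([0.5334, 0.2438, 0.1303]), array([386., 231.])) z.127 [0.5341 0.244  0.127 ] z.086 [0.5398 0.2521 0.086 ]
[160.7 249.1] (np.float64(0.22882238676188937), array([0.4525, 0.3673, 0.0895]), array([457., 251.])) z.127 [0.45   0.3562 0.127 ] z.086 [0.4528 0.3682 0.086 ]
```

View pics/c2.png

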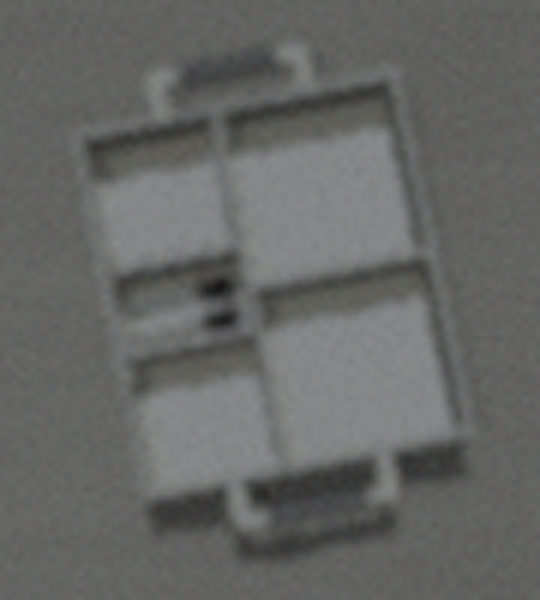

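View pics/c1.png

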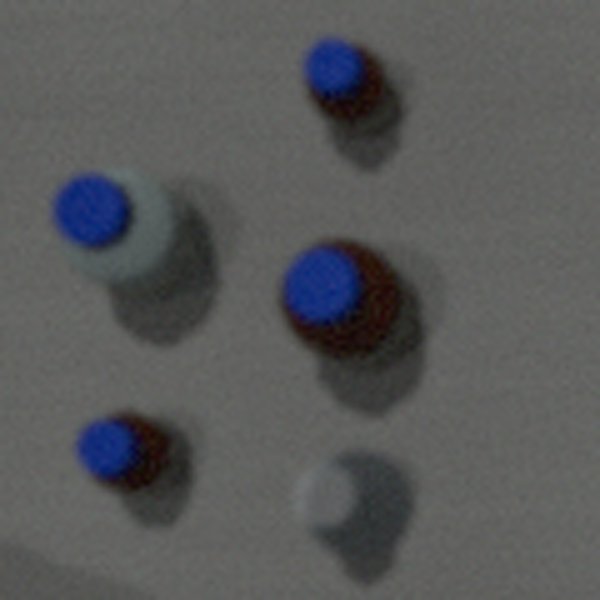

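In the carrier crop the rim corners are at (80,137), (393,72), (470,437) and (150,495). The large bays are on the image right (world −y). The bottle crop confirms the cap blobs, all clear of each other.

```bash
cat >> h.py <<'E'
from scipy.spatial.transform import Rotation as Ro
def jaw():
    s=telemetry.observe();R=Ro.from_euler('xyz',s['tool_rot']).as_matrix();return s,R
E
python3 - <<'E'
from h import *
pc=np.array([[80,137],[393,72],[470,437],[150,495]])
W=np.array([at("top",255+(x+.5)/6-.5,175+(y+.5)/6-.5,.055)[:2] for x,y in pc])
print(W.round(4))
M=np.array([[-78,88],[78,88],[78,-88],[-78,-88]])/1e3
c=W.mean(0);D=W-c;yaw=np.arctan2((M[:,0]*D[:,1]-M[:,1]*D[:,0]).sum(),(M*D).sum())
R=np.array([[np.cos(yaw),-np.sin(yaw)],[np.sin(yaw),np.cos(yaw)]])
print("c",c.round(4),"yaw",np.degrees(yaw).round(2),"res mm",((M@R.T-D)*1e3).round(1).tolist())
for n,b in dict(L1=(33,43),L2=(33,-43),S1=(-43,53),S2=(-43,-53)).items(): print(n,(c+R@(np.array(b)/1e3)).round(4))
s,Rt=jaw();print("tool axes x,y:",Rt[:,0].round(3),Rt[:,1].round(3),"jaw yaw",np.degrees(np.arctan2(Rt[1,1],Rt[0,1])).round(2),"carrier y yaw",np.degrees(yaw).round(2)+90)
S=vision.grab_frame("scene").copy()
P=proj("scene",[np.r_[c+R@m,.055] for m in M]);
print("scene corners pred x(800/560)",(P*800/560).round(0).tolist())
E
```

```text
[[ 0.5953  0.0782]
 [ 0.6238 -0.0694]
 [ 0.4516 -0.1004]
 [ 0.4274  0.0475]]
c [ 0.5245 -0.011 ] yaw -79.78 res mm [[2.0, 3.1], [1.2, -2.8], [0.1, -2.9], [-3.3, 2.6]]
L1 [ 0.5727 -0.0358]
L2 [ 0.4881 -0.0511]
S1 [0.5691 0.0407]
S2 [0.4647 0.0219]
tool axes x,y: [-0.    -0.001 -1.   ] [ 0.438  0.899 -0.001] jaw yaw 64.0 carrier y yaw 10.219999999999999
scene corners pred x(800/560) [[431.0, 351.0], [344.0, 324.0], [396.0, 273.0], [477.0, 295.0]]
```

Call:
play_rows:
  deltas:
    - [20,-16,0,0,0,-6,56]
    - [40,-32,0,0,0,-7,56]
    - [45,-37,0,0,0,-7,56]
    - [45,-37,0,0,0,-7,56]
    - [45,-37,0,0,0,-7,56]
    - [45,-37,0,0,0,-7,56]
    - [45,-37,0,0,0,-7,56]
    - [40,-32,0,0,0,-6,56]
  grip_force: 40

```text
clock: 1.25
position: [0.6005, 0.295, 0.2313]
tool_rot: [0.499, 1.571, -0.902]
force: [-0.7, 0.2, 0.4]
grip_width: 0.0557
```

Call:
play_rows:
  deltas:
    - [35,-29,0,0,0,0,56]
    - [17,-16,0,0,0,0,56]
    - [10,-4,0,0,0,0,56]
    - [0,0,0,0,0,0,56]

```text
clock: 1.75
position: [0.6607, 0.2487, 0.2311]
tool_rot: [-2.499, 1.57, 2.389]
force: [-0.4, 0.2, 1.1]
grip_width: 0.0562
```

```bash
python3 - <<'E'
from h import *
s,R=jaw();print(s['position'].round(4),np.degrees(np.arctan2(R[1,1],R[0,1])).round(2),s['grip_width'],s['clock'])
w=vision.grab_frame("wrist");i=vision.camera_info("wrist");print(i)
cv2.imwrite("pics/w1.png",w[:,:,::-1])
E
```

```text
[0.6607 0.2487 0.2311] 10.04 0.05617650464120462 1.75
{'mtx': array([[325.1922621 ,   0.        , 281.99704965],
       [  0.        , 325.1922621 , 209.93671703],
       [  0.        ,   0.        ,   1.        ]]), 'rvec': array([-2.86450285, -0.25265844, -0.0328079 ]), 'tvec': array([-0.69505626,  0.0909626 ,  0.41263657])}
```

View pics/w1.png

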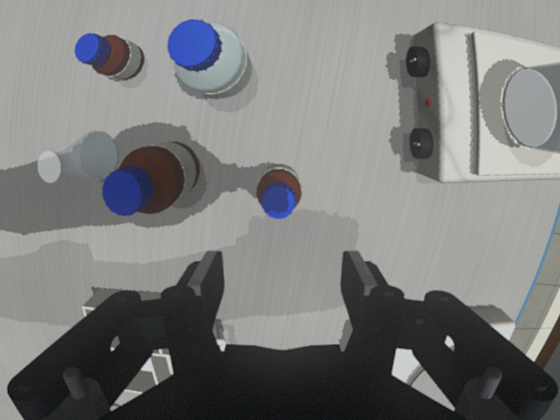

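The wrist view shows the small bottle's cap centred between the fingers at (280,200), the large amber cap at (127,190) and the other small cap at (93,48).

```bash
cat >> h.py <<'E'
def wat(u,v,z,i=None):
    i=i or vision.camera_info("wrist");K=np.array(i['mtx']);R=cv2.Rodrigues(np.array(i['rvec']))[0]
    d=np.array([u-K[0,2],v-K[1,2]]);r=np.linalg.norm(d);th=r/K[0,0]
    d=R.T@np.r_[d/r*np.sin(th),np.cos(th)];c=-R.T@np.array(i['tvec']);return c+d*(z-c[2])/d[2]
def wcaps(show=True):
    i=vision.camera_info("wrist");w=vision.grab_frame("wrist")
    for c,s in blobs(w,blue(w),80): print("cap px",c.round(1),s[4],"small z.088",wat(*c,.088,i).round(4)[:2],"large z.129",wat(*c,.129,i).round(4)[:2])
    return w
E
python3 - <<'E'
from h import *
wcaps()
E
```

```text
cap px [194.4  45. ] 2058 small z.088 [0.5606 0.374 ] large z.129 [0.5734 0.3655]
cap px [91.6 48.6] 781 small z.088 [0.4517 0.3667] large z.129 [0.4802 0.3593]
cap px [127.3 190.6] 1892 small z.088 [0.5125 0.2311] large z.129 [0.5323 0.2432]
cap px [278.5 201.1] 944 small z.088 [0.6591 0.2459] large z.129 [0.6579 0.2558]
```

Call:
play_rows:
  deltas:
    - [-1,-2,-25,0,0,0,56]
    - [0,0,-45,0,0,0,56]
    - [0,0,-45,0,0,0,56]
    - [0,0,-30,0,0,0,56]
    - [0,0,-20,0,0,0,56]
    - [0,0,0,0,0,0,56]
    - [0,0,0,0,0,0,10]
    - [0,0,0,0,0,0,10]

```text
clock: 2.85
position: [0.6605, 0.2461, 0.0678]
tool_rot: [1.927, 1.569, 0.531]
force: [-2.5, -0.4, 6.1]
grip_width: 0.0287
```

Call:
play_rows:
  deltas:
    - [0,0,0,0,0,0,10]
    - [0,0,0,0,0,0,10]
    - [0,0,2,0,0,0,10]
    - [0,0,8,0,0,0,10]
    - [0,0,15,0,0,0,10]
    - [0,0,25,0,0,0,10]
    - [0,0,25,0,0,0,10]
    - [0,0,15,0,0,0,10]

```text
clock: 3.85
position: [0.6605, 0.2458, 0.1585]
tool_rot: [1.814, 1.569, 0.418]
force: [-0.8, 0.6, -2.1]
grip_width: 0.0288
```

```bash
python3 - <<'E'
from h import *
s,R=jaw();print(s['position'].round(4),np.degrees(np.arctan2(R[1,1],R[0,1])).round(2),s['grip_width'],s['clock'],s['force'].round(1))
w=vision.grab_frame("wrist");cv2.imwrite("pics/w2.png",w[:,:,::-1])
E
```

```text
[0.6605 0.2458 0.1585] 9.99 0.02878755900636976 3.85 [-0.8  0.6 -2.1]
```

View pics/w2.png

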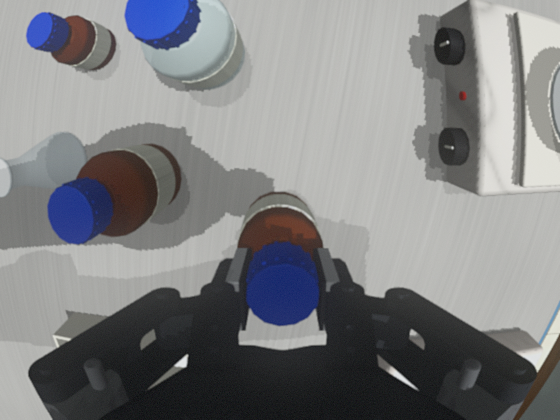

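The bottle is held upright by its cap. I'll check the carrier pose with model overlays in both fixed cameras.

```bash
cat >> h.py <<'E'
def overlay(n,c,yaw,im):
    R=Ro.from_euler('z',yaw,degrees=True).as_matrix();o=im[:,:,::-1].copy()
    f=5;P0=proj(n,[np.r_[c,.03]])[0];x0=int(P0[0])-50;y0=int(P0[1])-50
    o=cv2.resize(o[y0:y0+100,x0:x0+100],(500,500),interpolation=cv2.INTER_CUBIC)
    for a,b,z,col in [((-78,-88),(78,88),.055,(0,0,255)),((-8,2),(74,84),.055,(0,255,0)),((-8,-84),(74,-2),.055,(0,255,0)),((-74,22),(-12,84),.055,(0,255,255)),((-74,-84),(-12,-22),.055,(0,255,255))]:
        m=np.array([[a[0],a[1]],[b[0],a[1]],[b[0],b[1]],[a[0],b[1]]])/1e3
        q=proj(n,[R@np.r_[t,z]+np.r_[c,0] for t in m]);q=(q-[x0,y0]+.5)*f-.5
        cv2.polylines(o,[q.round().astype(int)],True,col,1)
    return o
E
python3 - <<'E'
from h import *
c=np.array([.5245,-.011]);y=-79.8
cv2.imwrite("pics/ov.png",cv2.resize(np.hstack([overlay(n,c,y,vision.grab_frame(n)) for n in("top","scene")]),(800,400)))
E
```

```text
(no output)
```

View pics/ov.png

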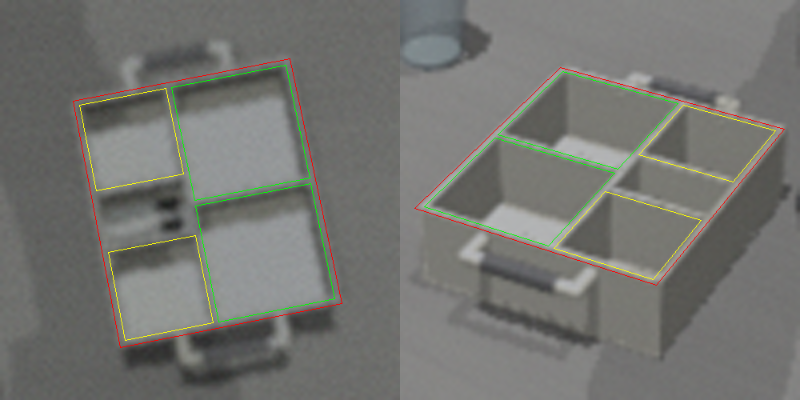

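The overlay agrees with the rim in both views within about 2 mm. Moving over the far small bay.

Call:
play_rows:
  deltas:
    - [-5,-11,0,0,0,0,10]
    - [-10,-23,0,0,0,0,10]
    - [-16,-36,0,0,0,0,10]
    - [-18,-40,0,0,0,0,10]
    - [-17,-38,0,0,0,0,10]
    - [-13,-29,0,0,0,0,10]
    - [-9,-20,0,0,0,0,10]
    - [-3.5,-8,0,0,0,0,10]

```text
clock: 5.0
position: [0.568, 0.0396, 0.1561]
tool_rot: [-1.305, 1.57, -2.702]
force: [0.1, 0.2, -1.9]
grip_width: 0.0286
```

Call:
play_rows:
  deltas:
    - [0,0,0,0,0,0,10]
    - [0,0,-10,0,0,0,10]
    - [0,0,-20,0,0,0,10]
    - [0,0,-20,0,0,0,10]
    - [0,0,-15,0,0,0,10]
    - [0,0,-10,0,0,0,10]
    - [0,0,-5,0,0,0,10]
    - [0,0,0,0,0,0,10]

```text
clock: 6.0
position: [0.5686, 0.0408, 0.0763]
tool_rot: [-2.989, 1.571, 1.898]
force: [-0.2, -0.2, -1.8]
grip_width: 0.0292
```

```bash
python3 - <<'E'
from h import *
s,R=jaw();print(s['position'].round(4),R[:,0].round(3),s['clock'],s['force'].round(1))
c=np.array([.5245,-.011]);y=-79.8
cv2.imwrite("pics/ov2.png",cv2.resize(np.hstack([overlay("scene",c,y,vision.grab_frame("scene")),cv2.resize(vision.grab_frame("wrist")[:,:,::-1],(500,500))]),(800,400)))
E
```

```text
[0.5686 0.0408 0.0763] [-0.  0. -1.] 6.0 [-0.2 -0.2 -1.8]
```

View pics/ov2.png

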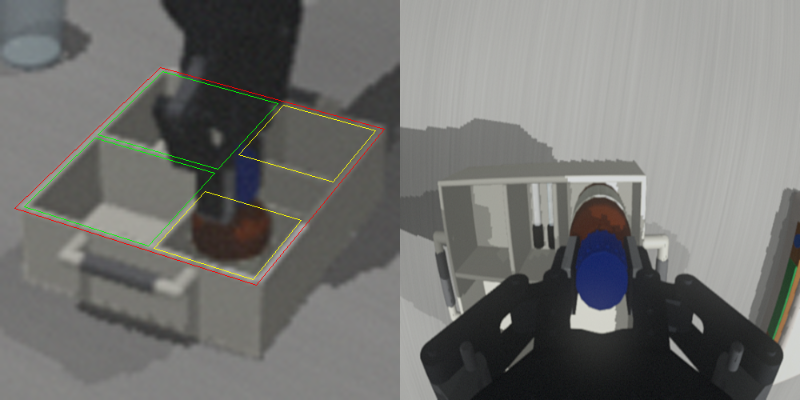

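The bottle is inside its bay, about 3–4 mm above the floor, and touching nothing. Setting it down in small steps.

Call:
play_rows:
  deltas:
    - [0,0,-1.5,0,0,0,10]
    - [0,0,-1,0,0,0,10]
    - [0,0,-0.7,0,0,0,10]
    - [0,0,-0.5,0,0,0,10]
    - [0,0,0,0,0,0,10]

```text
clock: 6.72
position: [0.5686, 0.0407, 0.0728]
tool_rot: [1.754, 1.571, 0.357]
force: [-1.1, -0.6, 3.2]
grip_width: 0.0289
```

Call:
play_rows:
  deltas:
    - [0,0,0,0,0,0,40]
    - [0,0,0,0,0,0,48]
    - [0,0,4,0,0,0,48]
    - [0,0,20,0,0,0,48]
    - [0,0,40,0,0,0,48]
    - [0,0,50,0,0,0,48]
    - [-8,20,30,0,0,0,48]
    - [-14,40,0,0,0,0,48]

```text
clock: 7.72
position: [0.5476, 0.1002, 0.2193]
tool_rot: [1.595, 1.566, 0.196]
force: [0.0, 0.3, -0.7]
grip_width: 0.0478
```

Call:
play_rows:
  deltas:
    - [-18,50,0,0,0,0,56]
    - [-18,50,0,0,0,0,56]
    - [-18,50,0,0,0,0,56]
    - [-18,50,0,0,0,0,56]
    - [-15,43,0,0,0,0,56]
    - [-7,23,0,0,0,0,56]
    - [0,0,0,0,0,0,56]
    - [0,0,0,0,0,0,56]

```text
clock: 8.72
position: [0.4528, 0.3659, 0.2167]
tool_rot: [0.209, 1.57, -1.188]
force: [0.5, 0.0, -0.2]
grip_width: 0.0559
```

```bash
python3 - <<'E'
from h import *
s,R=jaw();print(s['position'].round(4),np.degrees(np.arctan2(R[1,1],R[0,1])).round(2),R[:,0].round(3),s['grip_width'],s['clock'])
w=wcaps();cv2.imwrite("pics/w3.png",w[:,:,::-1])
c=np.array([.5245,-.011]);y=-79.8
cv2.imwrite("pics/ov3.png",cv2.resize(np.hstack([overlay(n,c,y,vision.grab_frame(n)) for n in("top","scene")]),(800,400)))
E
```

```text
[0.4528 0.3659 0.2167] 9.96 [ 0. -0. -1.] 0.0559070506949696 8.725
cap px [278.4 201.1] 1035 small z.088 [0.4513 0.366 ] large z.129 [0.45  0.376]
cap px [426.4 239.6] 1941 small z.088 [0.5965 0.3537] large z.129 [0.5732 0.3656]
cap px [337.9 339.1] 324 small z.088 [0.5374 0.2311] large z.129 [0.5231 0.2615]
```

View pics/ov3.png

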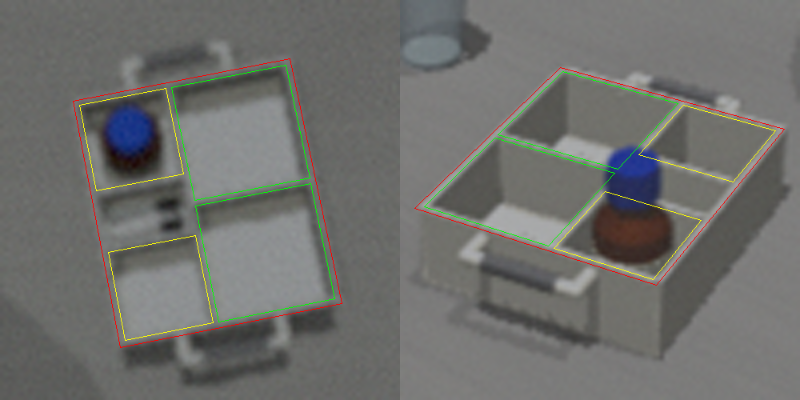

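The first small bottle stands upright in its bay and the carrier hasn't moved. The second small bottle is next, directly below the gripper.

Call:
play_rows:
  deltas:
    - [-1,1,-25,0,0,0,56]
    - [0,0,-45,0,0,0,56]
    - [0,0,-40,0,0,0,56]
    - [0,0,-24,0,0,0,56]
    - [0,0,-13,0,0,0,56]
    - [0,0,0,0,0,0,56]
    - [0,0,0,0,0,0,10]
    - [0,0,0,0,0,0,10]

```text
clock: 9.88
position: [0.4518, 0.3681, 0.0707]
tool_rot: [2.354, 1.569, 0.958]
force: [-1.8, -0.4, 6.1]
grip_width: 0.0289
```

Call:
play_rows:
  deltas:
    - [0,0,0,0,0,0,10]
    - [0,0,0,0,0,0,10]
    - [0,0,3,0,0,0,10]
    - [0,0,10,0,0,0,10]
    - [0,0,30,0,0,0,10]
    - [0,0,40,0,0,0,10]
    - [0,0,40,0,0,0,10]
    - [0,0,17,0,0,0,10]

```text
clock: 10.88
position: [0.4521, 0.3681, 0.2123]
tool_rot: [2.198, 1.568, 0.802]
force: [-1.1, 0.4, -1.7]
grip_width: 0.0284
```

Call:
play_rows:
  deltas:
    - [0,-12,0,0,0,0,10]
    - [1,-25,0,0,0,0,10]
    - [2,-38,0,0,0,0,10]
    - [2,-42,0,0,0,0,10]
    - [2,-42,0,0,0,0,10]
    - [2,-42,0,0,0,0,10]
    - [2,-42,0,0,0,0,10]
    - [1,-38,0,0,0,0,10]

```text
clock: 11.88
position: [0.4622, 0.0833, 0.2085]
tool_rot: [-1.234, 1.569, -2.632]
force: [0.1, -1.9, -1.1]
grip_width: 0.0287
```

Call:
play_rows:
  deltas:
    - [1,-32,-5,0,0,0,10]
    - [0,-21,-10,0,0,0,10]
    - [0,-10,-20,0,0,0,10]
    - [0,-1,-20,0,0,0,10]
    - [0,0,0,0,0,0,10]

```text
clock: 12.5
position: [0.4625, 0.021, 0.153]
tool_rot: [-1.437, 1.567, -2.835]
force: [-1.4, 0.3, -0.6]
grip_width: 0.0287
```

```bash
python3 - <<'E'
from h import *
s,R=jaw();print(s['position'].round(4),R[:,0].round(3),s['clock'],s['force'].round(1))
E
```

```text
[0.4625 0.021  0.153 ] [-0.004 -0.001 -1.   ] 12.5 [-1.4  0.3 -0.6]
```

Call:
play_rows:
  deltas:
    - [2,1.5,-6,0,0,0,10]
    - [0,0,-18,0,0,0,10]
    - [0,0,-20,0,0,0,10]
    - [0,0,-15,0,0,0,10]
    - [0,0,-8,0,0,0,10]
    - [0,0,-4,0,0,0,10]
    - [0,0,0,0,0,0,10]
    - [0,0,0,0,0,0,10]

```text
clock: 13.5
position: [0.4668, 0.0243, 0.084]
tool_rot: [1.606, 1.57, 0.21]
force: [-0.4, -0.3, -1.8]
grip_width: 0.0288
```

Call:
play_rows:
  deltas:
    - [0,0,-1.5,0,0,0,10]
    - [0,0,-0.7,0,0,0,10]
    - [0,0,0,0,0,0,10]

```text
clock: 13.88
position: [0.4665, 0.0242, 0.0814]
tool_rot: [-1.45, 1.571, -2.846]
force: [-0.5, -0.2, -2.2]
grip_width: 0.0287
```

Call:
play_rows:
  deltas:
    - [-2,-1.5,-1,0,0,0,10]
    - [0,0,-1.5,0,0,0,10]
    - [0,0,-1,0,0,0,10]
    - [0,0,-0.7,0,0,0,10]
    - [0,0,-0.7,0,0,0,10]
    - [0,0,0,0,0,0,10]
    - [0,0,0,0,0,0,10]

```text
clock: 14.75
position: [0.4645, 0.0227, 0.0765]
tool_rot: [-1.547, 1.571, -2.944]
force: [-0.7, -0.4, -1.4]
grip_width: 0.0291
```

Call:
play_rows:
  deltas:
    - [0,0,-0.7,0,0,0,10]
    - [0,0,-0.7,0,0,0,10]
    - [0,0,0,0,0,0,10]
    - [0,0,0,0,0,0,10]

```text
clock: 15.25
position: [0.4646, 0.0226, 0.0756]
tool_rot: [1.873, 1.57, 0.476]
force: [-4.3, -1.2, 14.7]
grip_width: 0.0291
```

Call:
play_rows:
  deltas:
    - [0,0,0.7,0,0,0,10]
    - [0,0,0,0,0,0,40]
    - [0,0,0,0,0,0,48]
    - [0,0,4,0,0,0,48]
    - [0,0,25,0,0,0,48]
    - [0,0,45,0,0,0,48]
    - [0,0,50,0,0,0,48]
    - [5,20,45,0,0,0,60]

```text
clock: 16.25
position: [0.4693, 0.0418, 0.247]
tool_rot: [1.26, 1.57, -0.139]
force: [1.6, 0.7, 0.1]
grip_width: 0.06
```

Call:
play_rows:
  deltas:
    - [13,42,0,0,0,0,65]
    - [16,50,0,0,0,0,65]
    - [16,50,0,0,0,0,65]
    - [12,40,0,0,0,0,65]
    - [7,19,0,0,0,0,65]
    - [0,0,0,0,0,0,65]
    - [0,0,0,0,0,0,65]

```text
clock: 17.12
position: [0.5335, 0.2423, 0.2449]
tool_rot: [-0.408, 1.57, -1.806]
force: [-1.1, -0.2, 0.6]
grip_width: 0.0649
```

```bash
python3 - <<'E'
from h import *
s,R=jaw();print(s['position'].round(4),np.degrees(np.arctan2(R[1,1],R[0,1])).round(2),R[:,0].round(3),s['grip_width'],s['clock'])
w=wcaps()
c=np.array([.5245,-.011]);y=-79.8
cv2.imwrite("pics/ov4.png",cv2.resize(np.hstack([overlay(n,c,y,vision.grab_frame(n)) for n in("top","scene")]),(800,400)))
E
```

```text
[0.5335 0.2423 0.2449] 9.92 [-0.    -0.001 -1.   ] 0.06489017650013358 17.125
cap px [357.4  65.8] 1861 small z.088 [0.5822 0.3749] large z.129 [0.5742 0.3658]
cap px [277.8 204.7] 1844 small z.088 [0.5328 0.2319] large z.129 [0.5315 0.2424]
```

View pics/ov4.png

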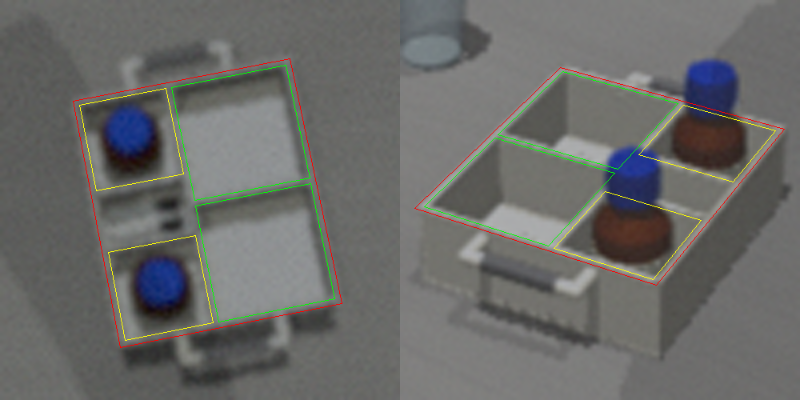

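Both small bottles stand upright in their bays. Now the first large bottle.

Call:
play_rows:
  deltas:
    - [-1,0.7,-25,0,0,0,62]
    - [0,0,-45,0,0,0,62]
    - [0,0,-35,0,0,0,62]
    - [0,0,-20,0,0,0,62]
    - [0,0,-12,0,0,0,62]
    - [0,0,0,0,0,0,62]
    - [0,0,0,0,0,0,15]
    - [0,0,0,0,0,0,15]
  grip_force: 70

```text
clock: 18.27
position: [0.5327, 0.2446, 0.1089]
tool_rot: [2.249, 1.57, 0.853]
force: [-3.6, -1.3, 6.6]
grip_width: 0.0363
```

Call:
play_rows:
  deltas:
    - [0,0,0,0,0,0,15]
    - [0,0,0,0,0,0,15]
    - [0,0,0,0,0,0,15]

```text
clock: 18.65
position: [0.5327, 0.2446, 0.1089]
tool_rot: [2.2, 1.57, 0.804]
force: [-2.9, -0.7, 8.0]
grip_width: 0.0363
```

Call:
play_rows:
  deltas:
    - [0,0,3,0,0,0,15]
    - [0,0,12,0,0,0,15]
    - [0,0,25,0,0,0,15]
    - [0,0,32,0,0,0,15]
    - [0,0,32,0,0,0,15]
    - [0,0,20,0,0,0,15]
    - [0,0,8,0,0,0,15]
    - [0,0,0,0,0,0,15]

```text
clock: 19.65
position: [0.5325, 0.2445, 0.24]
tool_rot: [2.075, 1.57, 0.679]
force: [-0.2, 0.1, -3.8]
grip_width: 0.0363
```

Call:
play_rows:
  deltas:
    - [1,-9,0,0,0,0,15]
    - [3,-20,0,0,0,0,15]
    - [5,-32,0,0,0,0,15]
    - [6,-40,0,0,0,0,15]
    - [6,-42,0,0,0,0,15]
    - [6,-42,0,0,0,0,15]
    - [5,-36,0,0,0,0,15]
    - [4,-28,0,0,0,0,15]

```text
clock: 20.65
position: [0.5681, -0.0081, 0.2395]
tool_rot: [-0.785, 1.57, -2.184]
force: [0.9, 0.2, -3.2]
grip_width: 0.0364
```

Call:
play_rows:
  deltas:
    - [3,-19,0,0,0,0,15]
    - [1,-9,0,0,0,0,15]
    - [0,-2,0,0,0,0,15]
    - [0,0,-10,0,0,0,15]
    - [0,0,-20,0,0,0,15]
    - [0,0,-15,0,0,0,15]
    - [0,0,-5,0,0,0,15]
    - [0,0,0,0,0,0,15]

```text
clock: 21.65
position: [0.5725, -0.0344, 0.1897]
tool_rot: [-1.596, 1.57, -2.992]
force: [-0.6, 0.1, -3.3]
grip_width: 0.0362
```

Call:
play_rows:
  deltas:
    - [0,0,0,0,0,0,15]

```text
clock: 21.78
position: [0.5728, -0.0346, 0.1903]
tool_rot: [1.448, 1.57, 0.051]
force: [-0.7, 0.6, -3.4]
grip_width: 0.0364
```

Call:
play_rows:
  deltas:
    - [0,0,-8,0,0,0,15]
    - [0,0,-18,0,0,0,15]
    - [0,0,-18,0,0,0,15]
    - [0,0,-14,0,0,0,15]
    - [0,0,-8,0,0,0,15]
    - [0,0,-4,0,0,0,15]
    - [0,0,-2,0,0,0,15]
    - [0,0,0,0,0,0,15]

```text
clock: 22.78
position: [0.5727, -0.0346, 0.118]
tool_rot: [1.438, 1.57, 0.042]
force: [0.2, -0.1, -4.0]
grip_width: 0.0365
```

Call:
play_rows:
  deltas:
    - [0,0,-1,0,0,0,15]
    - [0,0,-1,0,0,0,15]
    - [0,0,0,0,0,0,15]

```text
clock: 23.15
position: [0.5725, -0.0346, 0.1158]
tool_rot: [-1.248, 1.571, -2.644]
force: [0.2, -0.1, -3.7]
grip_width: 0.0364
```

Call:
play_rows:
  deltas:
    - [0,0,-0.7,0,0,0,15]
    - [0,0,-0.7,0,0,0,15]
    - [0,0,-0.5,0,0,0,15]
    - [0,0,0,0,0,0,15]
    - [0,0,0,0,0,0,15]

```text
clock: 23.78
position: [0.5725, -0.0346, 0.114]
tool_rot: [1.339, 1.571, -0.058]
force: [-2.1, -0.5, 1.6]
grip_width: 0.0362
```

Call:
play_rows:
  deltas:
    - [0,0,0,0,0,0,48]
    - [0,0,0,0,0,0,56]
    - [0,0,4,0,0,0,56]
    - [0,0,22,0,0,0,56]
    - [0,0,45,0,0,0,56]
    - [0,0,45,0,0,0,56]
    - [-3,-20,15,0,0,0,62]
    - [-6,-36,0,0,0,0,62]

```text
clock: 24.78
position: [0.5639, -0.0908, 0.246]
tool_rot: [1.535, 1.569, 0.141]
force: [0.6, -0.5, -0.6]
grip_width: 0.0622
```

Call:
play_rows:
  deltas:
    - [-8,-48,0,0,0,0,62]
    - [-8,-48,0,0,0,0,62]
    - [-6,-40,0,0,0,0,62]
    - [-4,-22,0,0,0,0,62]
    - [-1,-8,0,0,0,0,62]
    - [0,0,0,0,0,0,62]
    - [0,0,0,0,0,0,62]

```text
clock: 25.65
position: [0.5368, -0.2555, 0.2448]
tool_rot: [-3.046, 1.57, 1.842]
force: [0.2, 0.5, -0.1]
grip_width: 0.0621
```

```bash
python3 - <<'E'
from h import *
s,R=jaw();print(s['position'].round(4),np.degrees(np.arctan2(R[1,1],R[0,1])).round(2),R[:,0].round(3),s['grip_width'],s['clock'])
w=wcaps()
c=np.array([.5245,-.011]);y=-79.8
o=overlay("scene",c,y,vision.grab_frame("scene"))
cv2.imwrite("pics/ov5.png",cv2.resize(np.hstack([o,cv2.resize(w[:,:,::-1],(667,500))]),(800,343)))
E
```

```text
[ 0.5368 -0.2555  0.2448] 10.07 [-0.  0. -1.] 0.06211680519053934 25.65
cap px [277.1 206. ] 1833 small z.088 [ 0.5357 -0.267 ] large z.129 [ 0.5345 -0.2564]
```

View pics/ov5.png

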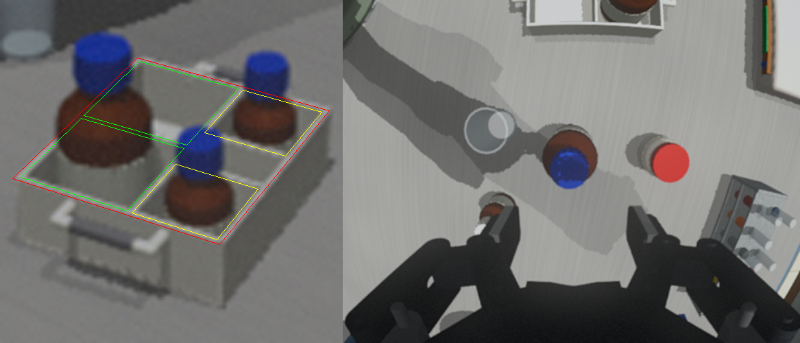

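Three bottles are seated and the second large bottle is centred below the gripper, with the beaker, jar and white-cap bottle clear. Grasping it.

Call:
play_rows:
  deltas:
    - [-1,-1.2,-25,0,0,0,62]
    - [0,0,-45,0,0,0,62]
    - [0,0,-35,0,0,0,62]
    - [0,0,-20,0,0,0,62]
    - [0,0,-12,0,0,0,62]
    - [0,0,0,0,0,0,62]
    - [0,0,0,0,0,0,15]
    - [0,0,0,0,0,0,15]

```text
clock: 26.75
position: [0.5358, -0.2581, 0.109]
tool_rot: [0.917, 1.57, -0.479]
force: [-1.6, -0.1, 5.6]
grip_width: 0.0365
```

Call:
play_rows:
  deltas:
    - [0,0,0,0,0,0,15]
    - [0,0,0,0,0,0,15]
    - [0,0,0,0,0,0,15]

```text
clock: 27.12
position: [0.5358, -0.2581, 0.109]
tool_rot: [0.972, 1.569, -0.425]
force: [-2.6, -0.1, 6.8]
grip_width: 0.0364
```

Call:
play_rows:
  deltas:
    - [0,0,3,0,0,0,15]
    - [0,0,12,0,0,0,15]
    - [0,0,25,0,0,0,15]
    - [0,0,32,0,0,0,15]
    - [0,0,32,0,0,0,15]
    - [0,0,20,0,0,0,15]
    - [0,0,8,0,0,0,15]
    - [0,0,0,0,0,0,15]

```text
clock: 28.12
position: [0.5356, -0.2577, 0.2402]
tool_rot: [1.312, 1.57, -0.084]
force: [0.3, -0.3, -3.4]
grip_width: 0.0361
```

Call:
play_rows:
  deltas:
    - [-4,9,0,0,0,0,15]
    - [-7,20,0,0,0,0,15]
    - [-9,32,0,0,0,0,15]
    - [-9,40,0,0,0,0,15]
    - [-8,40,0,0,0,0,15]
    - [-6,32,0,0,0,0,15]
    - [-3,20,0,0,0,0,15]
    - [-1,10,0,0,0,0,15]

```text
clock: 29.12
position: [0.4879, -0.0534, 0.2394]
tool_rot: [-2.003, 1.57, 2.885]
force: [0.4, -0.1, -2.3]
grip_width: 0.0368
```

Call:
play_rows:
  deltas:
    - [0,3,0,0,0,0,15]
    - [0,0,0,0,0,0,15]
    - [0,0,-10,0,0,0,15]
    - [0,0,-20,0,0,0,15]
    - [0,0,-15,0,0,0,15]
    - [0,0,-5,0,0,0,15]
    - [0,0,0,0,0,0,15]
    - [0,0,0,0,0,0,15]

```text
clock: 30.12
position: [0.4888, -0.0518, 0.1903]
tool_rot: [1.485, 1.57, 0.088]
force: [-0.2, -0.2, -3.5]
grip_width: 0.0364
```

Call:
play_rows:
  deltas:
    - [0,0,-8,0,0,0,15]
    - [0,0,-18,0,0,0,15]
    - [0,0,-18,0,0,0,15]
    - [0,0,-14,0,0,0,15]
    - [0,0,-8,0,0,0,15]
    - [0,0,-4,0,0,0,15]
    - [0,0,-2,0,0,0,15]
    - [0,0,0,0,0,0,15]

```text
clock: 31.12
position: [0.4887, -0.0518, 0.1181]
tool_rot: [1.516, 1.57, 0.12]
force: [0.3, -0.1, -2.0]
grip_width: 0.0362
```

Call:
play_rows:
  deltas:
    - [0,0,-1,0,0,0,15]
    - [0,0,-1,0,0,0,15]
    - [0,0,-0.7,0,0,0,15]
    - [0,0,-0.7,0,0,0,15]
    - [0,0,0,0,0,0,15]
    - [0,0,0,0,0,0,15]

```text
clock: 31.88
position: [0.4885, -0.0518, 0.1145]
tool_rot: [2.288, 1.571, 0.892]
force: [0.2, -0.6, -2.9]
grip_width: 0.0364
```

Call:
play_rows:
  deltas:
    - [0,0,-0.5,0,0,0,15]
    - [0,0,-0.4,0,0,0,15]
    - [0,0,0,0,0,0,15]
    - [0,0,0,0,0,0,15]

```text
clock: 32.38
position: [0.4886, -0.0519, 0.114]
tool_rot: [1.682, 1.57, 0.285]
force: [-2.9, -0.9, 8.2]
grip_width: 0.0362
```

Contact with the floor is made. I'll release, rise and move clear.

Call:
play_rows:
  deltas:
    - [0,0,0,0,0,0,44]
    - [0,0,0,0,0,0,52]
    - [0,0,4,0,0,0,52]
    - [0,0,22,0,0,0,52]
    - [0,0,45,0,0,0,52]
    - [0,0,45,0,0,0,52]
    - [0,0,15,0,0,0,52]
    - [0,-20,0,0,0,0,52]

```text
clock: 33.38
position: [0.489, -0.0709, 0.2456]
tool_rot: [1.744, 1.569, 0.35]
force: [-0.1, 0.4, 0.5]
grip_width: 0.0521
```

Call:
play_rows:
  deltas:
    - [0,-40,0,0,0,0,52]
    - [0,-45,0,0,0,0,52]
    - [0,-45,0,0,0,0,52]
    - [0,-45,0,0,0,0,52]
    - [0,-30,0,0,0,0,52]
    - [0,-15,0,0,0,0,52]
    - [0,0,0,0,0,0,52]

```text
clock: 34.25
position: [0.4883, -0.2918, 0.2442]
tool_rot: [-2.116, 1.57, 2.77]
force: [0.5, 0.0, -0.7]
grip_width: 0.0517
```

```bash
python3 - <<'E'
from h import *
s,R=jaw();print(s['position'].round(4),s['force'].round(1),s['clock'])
c=np.array([.5245,-.011]);y=-79.8
o=overlay("top",c,y,vision.grab_frame("top"));S=vision.grab_frame("scene")
cv2.imwrite("pics/fin.png",np.hstack([cv2.resize(o,(300,300)),cv2.resize(S[100:400,100:500,::-1],(400,300))]))
E
```

```text
[ 0.4883 -0.2918  0.2442] [ 0.5  0.  -0.7] 34.25
```

View pics/fin.png

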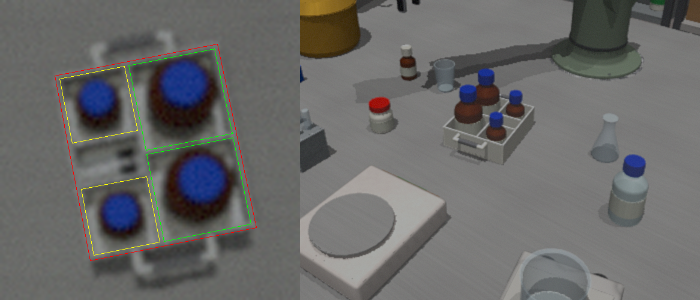

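All four bottles stand upright in their bays. The white-cap bottle, clear bottle, beaker, flask and jar are still standing, and the gripper is clear of everything.

```bash
python3 -c "
from workcell import workorder
print(workorder.job_done())"
```

```text
the job is handed in; nothing more can be done
None
```

The four blue-capped amber bottles are standing upright in the carrier, the large pair in the large bays and the small pair in the small bays. I handed the job in at about 34 s of the 112 s allowed.

- **Setting down:** each bottle was lifted by its cap and lowered onto the bay floor in steps of about 1 mm or less. The highest force I read was about 15 N, when the second small bottle touched down.
- **Last checks:** the final top view shows one bottle to a bay, and the carrier still lines up with the pose I measured at the start. The scene view shows the white-cap bottle, clear bottle, beaker, flask and jar standing. I judged those by eye, not by measuring them again.
- **Robot:** the gripper was clear of everything, with about zero force on it.
- **Disagreements:** no check failed. Different cameras' cap positions differed by only 1–2 mm, and corner points I picked on the carrier rim by eye were up to about 4 mm off the fitted model.

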